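# Zero a crank slide on its stop and set it back three turns

## Task

Set the height of the probe slide: wind the crank on top clockwise until the carriage comes up against its stop collar, feeling for it gently, then wind it back down exactly three full turns from there. Then swing the clamp lever on the carriage clockwise round to its end to lock it, and let go. The slide's swivel foot holds by friction only, so force nothing: the slide must not be twisted on its foot, and the ring gauge, the test piece and the spanner stay where they lie.

Things in the scene. Friction and masses are not known exactly. Their poses are not given: they have to be found in the camera images.
- slide: Hand-cranked vertical slide: grey base 90 x 150 x 18 mm, two upright rods at y = +-45 mm, a spindle between, grey top block 50 x 130 mm ending 185 mm up. Origin: centre of the base's underside, z up. It stands on a round foot, 176 mm across, 12 mm high, whose swivel (about the crank's axis) holds by friction: above about 1.6 N m (29 N at the knob, 10 N at the lever's tip) the slide turns on it.
- crank_axis (a point): Point on the crank's vertical axis, at mid-grip height of its knob. The level steel arm (20 mm wide, top 30 to 33 mm below this point) turns above the top block; nothing is higher than the knob. Clockwise seen from above raises the carriage 1 mm a turn; it stays where left. About 1.6 N at the knob turns it; at the collar, 0.2 to 1.1 turns clockwise from the start, it stops hard. No counter.
- knob (a point): Middle of the grip of the crank's upright round steel knob, 24 mm across and 53 mm tall (31 mm below this point, 22 mm above it), which revolves freely on its pin, 55 mm from the crank's axis.
- carriage_top (a point): Spot on top of the aluminium carriage (46 x 120 x 34 mm) that meets the stop collar; goes up and down with the carriage. The carriage carries a measuring probe at +x, reaching 72 mm from the spindle.
- collar_face (a point): Centre of the underside of the dark steel stop collar (28 mm across, 12 mm high) on the -y rod above the carriage. The carriage is at its stop when carriage_top meets this point; z up, so the gap is the height difference of the two.
- lever_tip (a point): Centre of the rounded end (16 mm thick) of the steel clamp lever on the carriage's +y side. The lever turns about a vertical pivot, rising outwards; the tip lies 64 mm from the pivot and stands free, 45 mm or more of air below it.
- lever_pivot (a point): Point on the clamp lever's vertical axis at the height of its tip, 97 mm from the crank's axis on the slide's +y side.
- clamp_lever (a joint): Angle of the clamp lever, rad: 0 = fully open (points 140 deg anticlockwise of the slide's +x), grows as it is swung clockwise seen from above, 1.1 = its end stop, clamped. Stiff, about 2 N at the tip; stays where it is left.
- ring_gauge: Loose steel ring gauge, 64 mm across, 20 mm high; origin at the centre of its underside. Leave alone.
- test_piece: Loose stepped aluminium test piece 70 x 50 x 36 mm; origin at the centre of its underside. Leave alone.
- spanner: Loose steel spanner, 140 mm long, lying flat; leave alone.

How it is judged (in metres and radians):
On the way, in this order (a step that is already met when the one before it is completed fails the run):
1. the carriage is up against the stop collar (z of carriage_top in the frame of collar_face above -4e-05 m), for 0.15 s.
2. the carriage is three turns (3 mm) below the stop collar (z of carriage_top in the frame of collar_face between -0.003085 and -0.002915 m), for 0.2 s.
3. the clamp lever is swung to its end (value of joint clamp_lever above 1.02 rad), for 0.1 s.
At the end, for the whole second after the job is handed in: The carriage stands 3 turns (within a twelfth of a turn) below the stop collar: 3 mm within 0.085 mm. The clamp lever is at its end (above 1.02 rad of 1.1). The slide has not turned on its foot (collar within 2 mm of its start) and the loose things lie within 15 mm of theirs (all of step 2 and value of joint clamp_lever above 1.02 rad and distance of collar_face from where it was at the start of the episode below 0.002 m and distance of each of ring_gauge, test_piece, spanner from where it was at the start of the episode below 0.015 m); the robot touches nothing.
It fails at once if the slide is twisted on its foot by forcing the crank or the lever (its collar, 45 mm off the axis, shifts more than 2 mm) (distance of collar_face from where it was at the start of the episode above 0.002 m).
It fails at once if a bystander is pushed away (more than 15 mm) (distance of any of ring_gauge, test_piece, spanner from where it was at the start of the episode above 0.015 m).
It also fails if it takes over 72 s, if anything falls off the work surface, if the arm or the gripper's body presses on something with over 40 N, if the wrist force passes 120 N, or if a joint passes its speed limit or range.

## Robot

A 7-joint arm with a two-finger parallel gripper is mounted at the origin on the work surface. World frame = base frame: x ahead of the robot, y to its left, z up, the work surface at z = 0. Lengths are in m, angles in degrees, forces in N, time in s.
With the tool pointing down it reaches from about 0.425 to 0.875 m from the base axis. Payload 4.7 kg.
Tool frame: the origin (TCP) lies at the very end of the fingers, on their centre line; the grasp point (between the pads) lies 19 mm behind it (env.grip_point_offset is the distance from the TCP to the grasp point, in m); z points along the fingers, y is the line along which they close (so a half turn about z gives the same grasp; the last joint's range is limited). The gripper opens to 87 mm and grips with 3 to 60 N. Pads are 19 mm wide; open, the fingers measure 117 mm over their backs; the gripper's body (75 mm by 190 mm) begins 51 mm behind the grasp point.
Start: joints at [-75.166, 18.392, -4.016, 83.108, 1.295, 78.541, -3.26], TCP at [0.158, 0.631, 0.223] pointing down, gripper open.
Joint ranges: [-163.93, 163.93], [-17.29, 119.83], [-79.2, 71.16], [3.27, 140.29], [-89.18, 269.18], [5.43, 117.66], [-154.24, 154.24]. Speed limits (degrees/s): [147.25, 147.25, 180, 180, 180, 180, 180].

## Interface

Orientations are given as [roll, pitch, yaw] about the fixed x, y, z axes, in that order (R = Rz(yaw) Ry(pitch) Rx(roll)).
In Python, from cell import env gives the robot as it stands.
- The arm moves only by the tool jog_arm, never from a script. Its argument "motion" is a list of rows, each an object of numbers: "x", "y", "z": the shift along the tool's x, y, z in cm; "ax", "ay", "az": the turn, a rotation vector about the tool's x, y, z in degrees. In form: [{"x": .., "y": .., "z": .., "ax": .., "ay": .., "az": ..}, ...]. A call has exactly 5 rows; each row shifts and turns the commanded pose from where the row before left it, along the tool's axes as they then stand; what a row does not reach is not made up. A row lasts 1/10 s, in which the tool goes at most 50 mm and 8.59 degrees, less where a joint would pass 70% of its speed; a pose out of reach is approached as far as the arm can. A call is refused whole if a number of a shift passes 5 or a number of a turn 8.59, either way. A call with a gripper value outside its range is refused whole. "claw" is the gripper command: -1 is shut, 1 is fully open, values between are in proportion, set as the call begins (left out, the last holds). The fingers move at their own pace and stop on an object; "squeeze" is the grip in N (left out, the last holds). Time passes only in rows, so rows that do not move let the fingers close, or fill a call up. It gives the time, the measured TCP pose, the force, the opening and the grip force at its end, in the units of the state.
- env.get_obs(): the state, without advancing time (a new reading comes with each control period).
- env.read_camera(name): name is "side" or "top" or "wrist"; returns the picture (420x560x3 uint8, red, green, blue); there is no depth.
- env.camera_params(name): a dict with "fx", "fy", "cx", "cy" (pixels), "extrinsics" (4x4, takes a point from world to camera coordinates). Camera axes: x right, y up, looking along -z (the intrinsics and any distortion apply to the point x, -y, -z); pixel columns grow to the right and rows downward; lengths in m; the calibration is good to about 2 mm. The wrist camera is an equidistant fisheye: a pixel r from the principal point sees the ray r / f radians off the axis. A picture is of the moment at which its call begins: read the wrist's pose just before it. camera_params takes no time and is no camera call; for the wrist camera it gives the pose at the moment of the call.
- env.sign_off(): hands the job in; it is judged then, once.
The state is a dict: "time_s": time; "qpos": joint angles; "joint_velocities": joint speeds; "effort": joint torques, N m; "tool_pos": TCP position; "tool_rot": TCP orientation; "force": force on the tool from outside, world axes, zero at the start; "wrist_torque": the same for the moment, N m; "grip_width": finger opening in m; "grasp_force": force on a finger pad.
Only numpy, scipy, OpenCV 4.12 (cv2) and the standard library are available. Lean on these libraries where they do the work, as an engineer would, in place of code of your own. Each camera call takes 0.05 s, during which the arm holds its last target. There are 200 camera calls.

## Working session

There is one attempt and no reset: what is moved stays moved. The work goes in short steps, Python scripts to look and compute and a tool call to move; the robot and the scene stay as the last step left them, time stands still between calls to the robot, and variables do not carry over. Pictures are saved under pics/ and viewed, at most 10 in all, crops included, and the job is handed in when it is done.

Besides the shell and the picture viewer there is one more tool, called after "Call:" as name([rows], argument=value, ...), one row to a line, values as JSON. jog_arm: Moves the arm, as the interface text tells. Its arguments: {"type":"object","properties":{"motion":{"type":"array"},"claw":{"type":"number"},"squeeze":{"type":"number"}},"required":["motion"]}

```bash
ls; mkdir -p pics
python3 - <<'E'
from cell import env
import cv2,numpy as np
o=env.get_obs();print({k:np.round(v,3).tolist() for k,v in o.items()})
for n in("top","side"):
    cv2.imwrite(f"pics/{n}0.png",env.read_camera(n)[:,:,::-1]);p=env.camera_params(n);print(n,{k:np.round(v,3).tolist() if not isinstance(v,str) else v for k,v in p.items()})
E
```

```text
pics
{'time_s': 0.0, 'qpos': [-75.166, 18.44, -4.015, 83.176, 1.295, 78.542, -3.26], 'joint_velocities': [0.007, -0.005, 0.066, -0.036, 0.023, 0.005, 0.007], 'effort': [0.0, -49.131, -0.404, -31.252, -0.064, 0.044, 0.0], 'tool_pos': [0.157, 0.63, 0.221], 'tool_rot': [-179.888, 0.006, 165.976], 'force': [-0.403, 0.386, -0.548], 'wrist_torque': [-0.046, 0.012, -0.046], 'grasp_force': 0.0, 'grip_width': 0.087}
top {'fx': 519.459, 'fy': 519.459, 'cx': 272.667, 'cy': 211.513, 'extrinsics': [[0.008, -1.0, 0.001, -0.047], [0.974, 0.009, 0.225, -0.623], [-0.225, -0.0, 0.974, -0.902], [0.0, 0.0, 0.0, 1.0]]}
side {'fx': 425.778, 'fy': 425.778, 'cx': 278.89, 'cy': 215.808, 'extrinsics': [[-0.916, -0.402, -0.014, 0.515], [0.3, -0.706, 0.641, -0.298], [-0.268, 0.583, 0.767, -0.884], [0.0, 0.0, 0.0, 1.0]]}
```

View pics/top0.png

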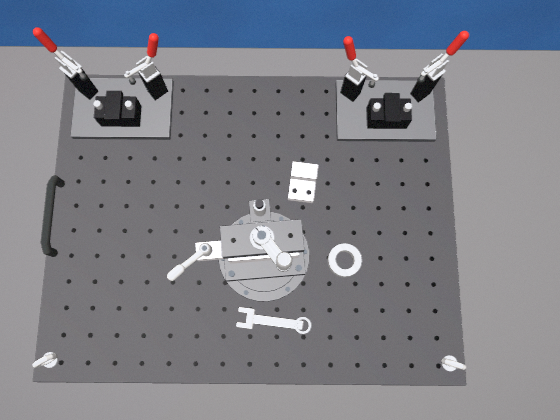

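View pics/side0.png

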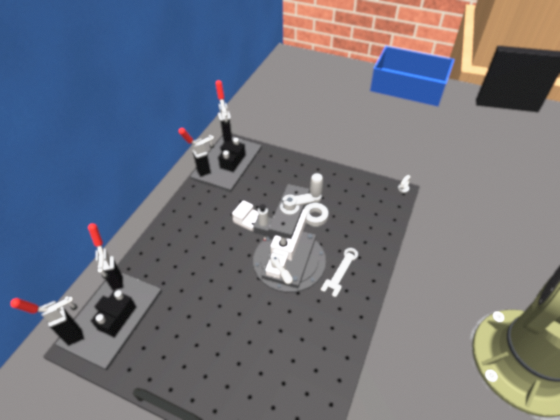

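Run:
```python
import cv2
a=cv2.imread("pics/top0.png")[190:310,160:320];b=cv2.imread("pics/side0.png")[160:300,225:345]
cv2.imwrite("pics/topc.png",cv2.resize(a,None,fx=5,fy=5,interpolation=cv2.INTER_CUBIC));cv2.imwrite("pics/sidec.png",cv2.resize(b,None,fx=4,fy=4,interpolation=cv2.INTER_CUBIC))
```

```text
(no output)
```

View pics/topc.png

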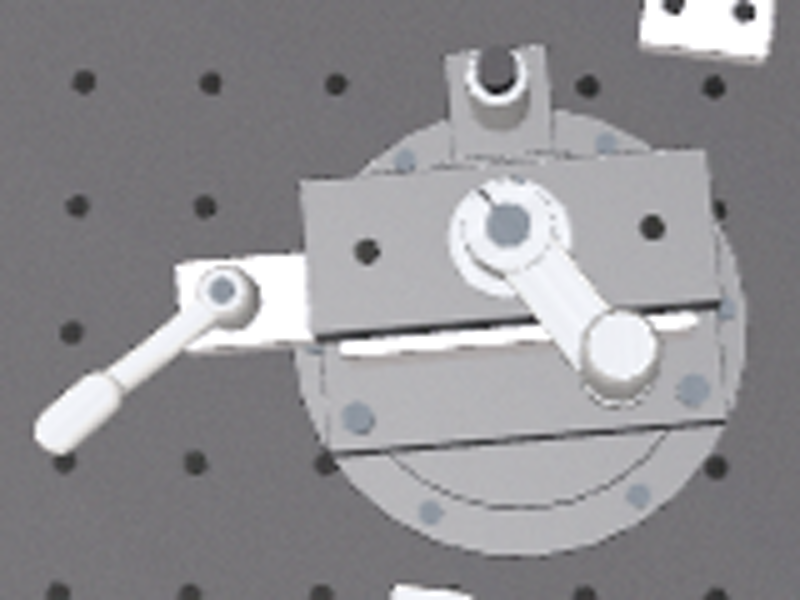

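View pics/sidec.png

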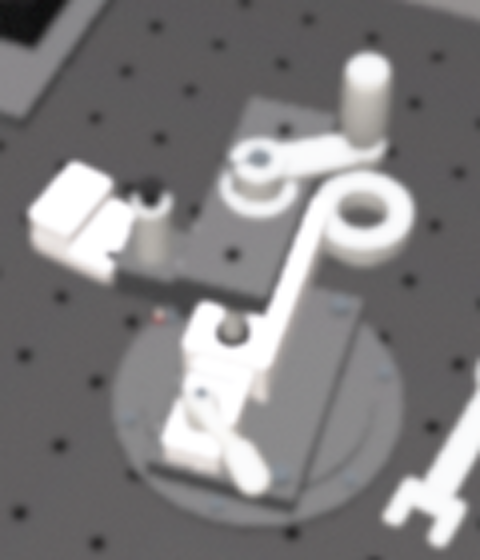

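```bash
cat > h.py <<'E'
import numpy as np
from cell import env
def ray(n,px):
    p=env.camera_params(n);E=np.array(p["extrinsics"]);R,t=E[:3,:3],E[:3,3]
    d=np.array([(px[0]-p["cx"])/p["fx"],-(px[1]-p["cy"])/p["fy"],-1.]);d=R.T@d
    return -R.T@t,d/np.linalg.norm(d)
def tri(a,b):
    A=np.zeros((3,3));v=np.zeros(3);L=[]
    for n,p in(("top",a),("side",b)):
        c,d=ray(n,p);M=np.eye(3)-np.outer(d,d);A+=M;v+=M@c;L.append((M,c))
    x=np.linalg.solve(A,v);return x,[np.linalg.norm(M@(x-c)) for M,c in L]
E
python3 - <<'E'
from h import *
for k,a,b in(("knobtop",(622,340),(369,68)),("tip",(65,428),(255,480)),("pivtop",(222,289),(203,393)),("axis",(509,224),(259,158)),("probe",(497,72),(152,190))):
    x,e=tri(((a[0]+.5)/5+159.5,(a[1]+.5)/5+189.5),((b[0]+.5)/4+224.5,(b[1]+.5)/4+159.5));print(k,x.round(4),np.round(e,4))
E
```

```text
knobtop [ 0.5047 -0.0585  0.2854] [0.0026 0.0026]
tip [0.4897 0.1189 0.1788] [0.0023 0.0023]
pivtop [0.5381 0.0723 0.161 ] [0.0025 0.0025]
axis [ 0.5479 -0.0247  0.2352] [0.0019 0.0019]
probe [ 0.6072 -0.0191  0.1898] [0.0017 0.0017]
```

```bash
cat >> h.py <<'E'
def rows(pos,yaw,way):
    """way: list of (x,y,z,yaw,nrows) -> jog rows along straight pieces, tool kept pointing down"""
    p=np.array(pos,float);out=[];c=p.copy();cy=yaw
    for *q,y,n in way:
        q=np.array(q);p0,y0=c.copy(),cy
        for i in range(1,n+1):
            t=p0+(q-p0)*i/n;ty=y0+(y-y0)*i/n
            d=(t-p)*100;a=np.radians(cy)
            r=np.round([d[0]*np.cos(a)+d[1]*np.sin(a),d[0]*np.sin(a)-d[1]*np.cos(a),-d[2],cy-ty],2)
            p=p+np.array([r[0]*np.cos(a)+r[1]*np.sin(a),r[0]*np.sin(a)-r[1]*np.cos(a),-r[2]])/100;cy-=r[3]
            out.append("{"+f'"x":{r[0]:g},"y":{r[1]:g},"z":{r[2]:g},"az":{r[3]:g}'+"}")
        c=p.copy()
    for i in range(0,len(out),5):print("["+",".join(out[i:i+5])+"]")
    print(p.round(4),cy)
E
python3 - <<'E'
from h import *
rows([.157,.631,.223],166,[(.46,.35,.33,166,10),(.505,-.0585,.33,220,10)])
E
```

```text
[{"x":-3.62,"y":-1.99,"z":-1.07,"az":0},{"x":-3.62,"y":-2,"z":-1.07,"az":0},{"x":-3.62,"y":-1.99,"z":-1.07,"az":0},{"x":-3.62,"y":-1.99,"z":-1.07,"az":0},{"x":-3.62,"y":-2,"z":-1.07,"az":0}]
[{"x":-3.62,"y":-1.99,"z":-1.07,"az":0},{"x":-3.62,"y":-1.99,"z":-1.07,"az":0},{"x":-3.62,"y":-2,"z":-1.07,"az":0},{"x":-3.62,"y":-1.99,"z":-1.07,"az":0},{"x":-3.62,"y":-2,"z":-1.07,"az":0}]
[{"x":-1.42,"y":-3.85,"z":-0,"az":-5.4},{"x":-1.06,"y":-3.98,"z":-0,"az":-5.4},{"x":-0.68,"y":-4.05,"z":-0,"az":-5.4},{"x":-0.29,"y":-4.1,"z":-0,"az":-5.4},{"x":0.09,"y":-4.11,"z":-0,"az":-5.4}]
[{"x":0.48,"y":-4.08,"z":-0,"az":-5.4},{"x":0.87,"y":-4.01,"z":-0,"az":-5.4},{"x":1.23,"y":-3.92,"z":-0,"az":-5.4},{"x":1.6,"y":-3.79,"z":-0,"az":-5.4},{"x":1.95,"y":-3.61,"z":-0,"az":-5.4}]
[ 0.505  -0.0585  0.33  ] 220.00000000000006
```

Call:
jog_arm([
  {"x": -3.6, "y": -2, "z": -1.1},
  {"x": -3.6, "y": -2, "z": -1.1},
  {"x": -3.6, "y": -2, "z": -1.1},
  {"x": -3.6, "y": -2, "z": -1.1},
  {"x": -3.6, "y": -2, "z": -1.1},
], claw=1)

```text
$.motion[0]: bad value
```

Call:
jog_arm([
  {"x": -3.6, "y": -2, "z": -1.1},
  {"x": -3.6, "y": -2, "z": -1.1},
  {"x": -3.6, "y": -2, "z": -1.1},
  {"x": -3.6, "y": -2, "z": -1.1},
  {"x": -3.6, "y": -2, "z": -1.1},
])

```text
$.motion[0]: bad value
```

Call:
jog_arm([
  {"x": -1.42, "y": -3.85, "az": -5.4},
  {"x": -1.06, "y": -3.98, "az": -5.4},
  {"x": -0.68, "y": -4.05, "az": -5.4},
  {"x": -0.29, "y": -4.1, "az": -5.4},
  {"x": 0.09, "y": -4.11, "az": -5.4},
])

```text
$.motion[0]: bad value
```

Call:
jog_arm([
  {"x": 0.48, "y": -4.08, "az": -5.4},
  {"x": 0.87, "y": -4.01, "az": -5.4},
  {"x": 1.23, "y": -3.92, "az": -5.4},
  {"x": 1.6, "y": -3.79, "az": -5.4},
  {"x": 1.95, "y": -3.61, "az": -5.4},
])

```text
$.motion[0]: bad value
```

Run:
```python
from h import *
import cv2
o=env.get_obs();print({k:np.round(o[k],4).tolist() for k in("time_s","qpos","tool_pos","tool_rot","force")})
p=env.camera_params("wrist");print({k:np.round(v,4).tolist() for k,v in p.items() if not isinstance(v,str)})
cv2.imwrite("pics/w1.png",env.read_camera("wrist")[:,:,::-1])
```

```text
{'time_s': 0.1, 'qpos': [-75.1672, 18.4364, -4.0153, 83.1697, 1.2936, 78.5392, -3.2584], 'tool_pos': [0.1574, 0.6301, 0.2215], 'tool_rot': [-179.8998, 0.0041, 165.9779], 'force': [0.1234, 0.5827, 0.2566]}
{'fx': 325.1923, 'fy': 325.1923, 'cx': 279.2933, 'cy': 209.1171, 'extrinsics': [[0.2419, 0.9703, -0.0012, -0.6493], [-0.94, 0.2341, -0.2483, 0.0312], [-0.2406, 0.0612, 0.9687, -0.3878], [0.0, 0.0, 0.0, 1.0]]}
```

View pics/w1.png

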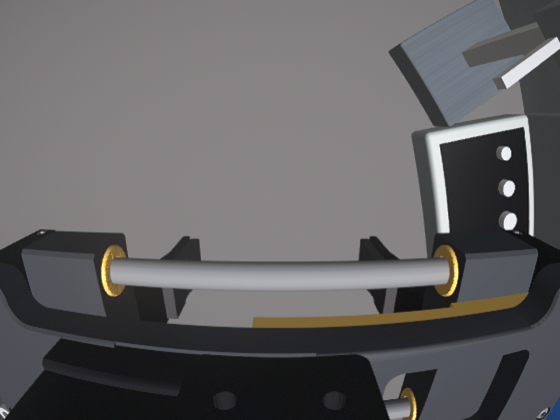

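The picture is just the start view with the gripper fingers at columns 185 and 375, because the moves were refused. Every row probably needs all six keys.

Call:
jog_arm([
  {"x": -3.6, "y": -2, "z": -1.1, "ax": 0, "ay": 0, "az": 0},
  {"x": -3.6, "y": -2, "z": -1.1, "ax": 0, "ay": 0, "az": 0},
  {"x": -3.6, "y": -2, "z": -1.1, "ax": 0, "ay": 0, "az": 0},
  {"x": -3.6, "y": -2, "z": -1.1, "ax": 0, "ay": 0, "az": 0},
  {"x": -3.6, "y": -2, "z": -1.1, "ax": 0, "ay": 0, "az": 0},
], claw=1)

```text
time_s: 0.65
tool_pos: [0.3089, 0.4885, 0.2778]
tool_rot: [-180.0, -0.0, 166.0]
force: [-0.1, -0.1, -0.1]
grip_width: 0.0868
grasp_force: 0.0
```

Call:
jog_arm([
  {"x": -3.6, "y": -2, "z": -1.1, "ax": 0, "ay": 0, "az": 0},
  {"x": -3.6, "y": -2, "z": -1.1, "ax": 0, "ay": 0, "az": 0},
  {"x": -3.6, "y": -2, "z": -1.1, "ax": 0, "ay": 0, "az": 0},
  {"x": -3.6, "y": -2, "z": -1.1, "ax": 0, "ay": 0, "az": 0},
  {"x": -3.6, "y": -2, "z": -1.1, "ax": 0, "ay": 0, "az": 0},
])

```text
time_s: 1.15
tool_pos: [0.4593, 0.3479, 0.3329]
tool_rot: [180.0, -0.0, 166.0]
force: [-0.1, 1.0, -0.0]
grip_width: 0.087
grasp_force: 0.0
```

Call:
jog_arm([
  {"x": -1.42, "y": -3.85, "z": 0, "ax": 0, "ay": 0, "az": -5.4},
  {"x": -1.06, "y": -3.98, "z": 0, "ax": 0, "ay": 0, "az": -5.4},
  {"x": -0.68, "y": -4.05, "z": 0, "ax": 0, "ay": 0, "az": -5.4},
  {"x": -0.29, "y": -4.1, "z": 0, "ax": 0, "ay": 0, "az": -5.4},
  {"x": 0.09, "y": -4.11, "z": 0, "ax": 0, "ay": 0, "az": -5.4},
])

```text
time_s: 1.65
tool_pos: [0.4806, 0.1433, 0.3324]
tool_rot: [180.0, -0.0, -166.8]
force: [1.1, 0.1, -0.4]
grip_width: 0.0871
grasp_force: 0.0
```

Call:
jog_arm([
  {"x": 0.48, "y": -4.08, "z": 0, "ax": 0, "ay": 0, "az": -5.4},
  {"x": 0.87, "y": -4.01, "z": 0, "ax": 0, "ay": 0, "az": -5.4},
  {"x": 1.23, "y": -3.92, "z": 0, "ax": 0, "ay": 0, "az": -5.4},
  {"x": 1.6, "y": -3.79, "z": 0, "ax": 0, "ay": 0, "az": -5.4},
  {"x": 1.95, "y": -3.61, "z": 0, "ax": 0, "ay": 0, "az": -5.4},
])

```text
time_s: 2.15
tool_pos: [0.5029, -0.0608, 0.3325]
tool_rot: [180.0, 0.0, -139.8]
force: [0.9, 0.2, 0.8]
grip_width: 0.0872
grasp_force: 0.0
```

Run:
```python
from h import *
import cv2
o=env.get_obs();print({k:np.round(o[k],4).tolist() for k in("time_s","qpos","tool_pos","tool_rot","force")})
p=env.camera_params("wrist");print({k:np.round(v,4).tolist() for k,v in p.items() if not isinstance(v,str)})
cv2.imwrite("pics/w2.png",env.read_camera("wrist")[:,:,::-1])
```

```text
{'time_s': 2.15, 'qpos': [-29.3991, -2.3091, 32.4938, 93.6789, 1.2131, 88.2574, 133.2425], 'tool_pos': [0.5029, -0.0608, 0.3325], 'tool_rot': [179.9881, 0.0277, -139.7945], 'force': [0.8555, 0.1556, 0.7706]}
{'fx': 325.1923, 'fy': 325.1923, 'cx': 279.2933, 'cy': 209.1171, 'extrinsics': [[-0.6458, 0.7635, 0.0007, 0.3718], [-0.7395, -0.6253, -0.2491, 0.392], [-0.1898, -0.1614, 0.9685, -0.409], [0.0, 0.0, 0.0, 1.0]]}
```

View pics/w2.png

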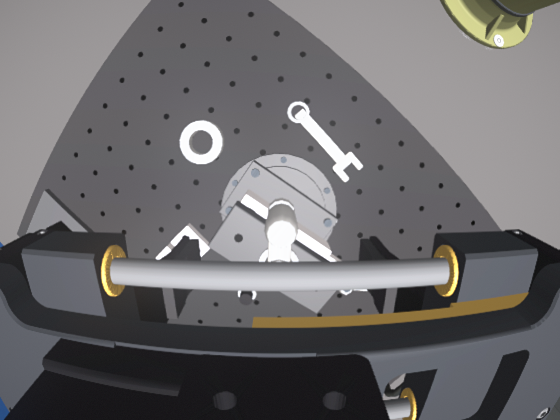

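Run:
```python
from h import *
import cv2
p=env.camera_params("wrist");E=np.array(p["extrinsics"])
def pr(x):
    c=E[:3,:3]@x+E[:3,3];v=np.array([c[0],-c[1],-c[2]]);r=np.hypot(*v[:2]);t=np.arctan2(r,v[2]);return (p["fx"]*t*v[:2]/r+[p["cx"],p["cy"]]).round(1)
for n,x in dict(ktop=[.5047,-.0585,.285],kbot=[.5047,-.0585,.232],axis=[.548,-.0247,.235]).items():print(n,pr(np.array(x)))
a=cv2.imread("pics/w2.png")[180:280,220:340];cv2.imwrite("pics/w2c.png",cv2.resize(a,None,fx=6,fy=6,interpolation=cv2.INTER_CUBIC))
```

```text
ktop [291.6 240.5]
kbot [289.6 219.1]
axis [286.9 279.5]
```

View pics/w2c.png

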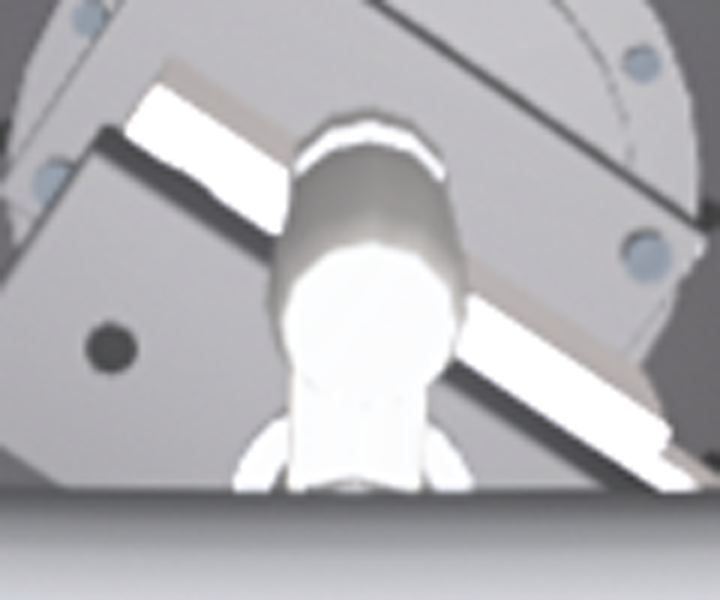

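```bash
cat >> h.py <<'E'
def wray(px):
    p=env.camera_params("wrist");E=np.array(p["extrinsics"]);R,t=E[:3,:3],E[:3,3]
    u=np.array([px[0]-p["cx"],px[1]-p["cy"]]);r=np.hypot(*u);th=r/p["fx"];s=np.sin(th)*u/r
    return -R.T@t,R.T@np.array([s[0],-s[1],-np.cos(th)])
def at(cd,z):
    c,d=cd;return (c+d*(z-c[2])/d[2]).round(4)
E
python3 - <<'E'
from h import *
print("cam",wray((280,200))[0])
print("ring",at(wray((201,142)),.02),at(ray("top",(345,260)),.02))
print("spanner hole",at(wray((298,112)),.006),at(ray("top",(302.5,325)),.006))
for z in(.28,.285,.29):print("knob",at(wray((281.7,233.7)),z),at(ray("top",(283.9,257.6)),z),at(ray("side",(316.9,176.6)),z))
o=env.get_obs();print(o["tool_pos"],o["time_s"])
E
```

```text
cam [ 0.45178721 -0.11268111  0.49397971]
ring [ 0.5413 -0.1909  0.02  ] [ 0.5407 -0.1819  0.02  ]
spanner hole [ 0.4166 -0.1083  0.006 ] [ 0.4174 -0.1     0.006 ]
knob [ 0.5065 -0.0658  0.28  ] [ 0.508 -0.058  0.28 ] [ 0.5036 -0.0638  0.28  ]
knob [ 0.5053 -0.0669  0.285 ] [ 0.5073 -0.0579  0.285 ] [ 0.5021 -0.059   0.285 ]
knob [ 0.504 -0.068  0.29 ] [ 0.5066 -0.0578  0.29  ] [ 0.5006 -0.0542  0.29  ]
[ 0.50274173 -0.06977745  0.33280894] 2.2
```

The picture shows the knob top at (282,234), between the fingers at columns 185 and 375. The arm had run on 9 mm after the pose was read. With that accounted for, the wrist view agrees with the top view: knob at about (0.506, -0.058).

Call:
jog_arm([
  {"x": 0, "y": 0, "z": 1, "ax": 0, "ay": 0, "az": 0},
  {"x": 0, "y": 0, "z": 0.5, "ax": 0, "ay": 0, "az": 0},
  {"x": 0, "y": 0, "z": 0, "ax": 0, "ay": 0, "az": 0},
  {"x": 0, "y": 0, "z": 0, "ax": 0, "ay": 0, "az": 0},
  {"x": 0, "y": 0, "z": 0, "ax": 0, "ay": 0, "az": 0},
])

```text
time_s: 2.7
tool_pos: [0.5033, -0.058, 0.3177]
tool_rot: [-180.0, 0.0, -139.9]
force: [-0.6, -0.6, -0.0]
grip_width: 0.0872
grasp_force: 0.0
```

Call:
jog_arm([
  {"x": -0.1, "y": -0.1, "z": 1.8, "ax": 0, "ay": 0, "az": 0},
  {"x": -0.1, "y": -0.1, "z": 2.4, "ax": 0, "ay": 0, "az": 0},
  {"x": 0, "y": 0, "z": 2, "ax": 0, "ay": 0, "az": 0},
  {"x": 0, "y": 0, "z": 1, "ax": 0, "ay": 0, "az": 0},
  {"x": 0, "y": 0, "z": 0, "ax": 0, "ay": 0, "az": 0},
])

```text
time_s: 3.2
tool_pos: [0.5053, -0.0589, 0.2445]
tool_rot: [179.9, -0.1, -140.0]
force: [0.0, -0.8, 0.0]
grip_width: 0.087
grasp_force: 0.0
```

Call:
jog_arm([
  {"x": 0, "y": 0, "z": 0, "ax": 0, "ay": 0, "az": 0},
  {"x": 0, "y": 0, "z": 0, "ax": 0, "ay": 0, "az": 0},
  {"x": 0, "y": 0, "z": 0, "ax": 0, "ay": 0, "az": 0},
  {"x": 0, "y": 0, "z": 0, "ax": 0, "ay": 0, "az": 0},
  {"x": 0, "y": 0, "z": 0, "ax": 0, "ay": 0, "az": 0},
], claw=-1, squeeze=5)

```text
time_s: 3.7
tool_pos: [0.5061, -0.0593, 0.2459]
tool_rot: [-180.0, 0.0, -140.0]
force: [-0.3, 0.4, -0.3]
grip_width: 0.0549
grasp_force: 0.0
```

Call:
jog_arm([
  {"x": 0, "y": 0, "z": 0, "ax": 0, "ay": 0, "az": 0},
  {"x": 0, "y": 0, "z": 0, "ax": 0, "ay": 0, "az": 0},
  {"x": 0, "y": 0, "z": 0, "ax": 0, "ay": 0, "az": 0},
  {"x": 0, "y": 0, "z": 0, "ax": 0, "ay": 0, "az": 0},
  {"x": 0, "y": 0, "z": 0, "ax": 0, "ay": 0, "az": 0},
])

```text
time_s: 4.2
tool_pos: [0.5057, -0.059, 0.2455]
tool_rot: [180.0, -0.0, -140.0]
force: [-1.4, 1.5, 0.7]
grip_width: 0.0233
grasp_force: 5.0
```

```bash
cat >> h.py <<'E'
C=np.array([.5488,-.0245])
def J(r):return "["+",".join('{"x":%g,"y":%g,"z":0,"ax":0,"ay":0,"az":%g}'%tuple(q) for q in r)+"]"
def arc(xy,yaw,phi0,dphi,n,daz=0,R=.055):
    """rows carrying the knob from angle phi0 by dphi per row; tool yaw changes by -daz per row"""
    p=np.array(xy,float);out=[]
    for i in range(1,n+1):
        f=np.radians(phi0+i*dphi);d=(C+R*np.array([np.cos(f),np.sin(f)])-p)*100;a=np.radians(yaw)
        r=np.round([d[0]*np.cos(a)+d[1]*np.sin(a),d[0]*np.sin(a)-d[1]*np.cos(a)],2)
        p=p+np.array([r[0]*np.cos(a)+r[1]*np.sin(a),r[0]*np.sin(a)-r[1]*np.cos(a)])/100;yaw-=daz
        out.append([*r,daz])
    for i in range(0,n,5):print(J(out[i:i+5]))
    print(p.round(4),yaw)
E
python3 - <<'E'
from h import *
o=env.get_obs();print(o["tool_pos"],o["grip_width"],o["grasp_force"],o["force"])
d=o["tool_pos"][:2]-C;print(np.hypot(*d),np.degrees(np.arctan2(*d[::-1])))
arc(o["tool_pos"][:2],220,-141.5,-12,5)
E
```

```text
[ 0.50569988 -0.05904656  0.24551213] 0.02332801002516841 4.998184749056236 [-1.42102553  1.54410389  0.66384456]
0.0552366298494742 -141.2863555555618
[{"x":-0.17,"y":1.16,"z":0,"ax":0,"ay":0,"az":0},{"x":-0.39,"y":1.08,"z":0,"ax":0,"ay":0,"az":0},{"x":-0.6,"y":0.98,"z":0,"ax":0,"ay":0,"az":0},{"x":-0.79,"y":0.84,"z":0,"ax":0,"ay":0,"az":0},{"x":-0.95,"y":0.65,"z":0,"ax":0,"ay":0,"az":0}]
[ 0.4976 -0.0043] 220
```

Call:
jog_arm([
  {"x": -0.17, "y": 1.16, "z": 0, "ax": 0, "ay": 0, "az": 0},
  {"x": -0.39, "y": 1.08, "z": 0, "ax": 0, "ay": 0, "az": 0},
  {"x": -0.6, "y": 0.98, "z": 0, "ax": 0, "ay": 0, "az": 0},
  {"x": -0.79, "y": 0.84, "z": 0, "ax": 0, "ay": 0, "az": 0},
  {"x": -0.95, "y": 0.65, "z": 0, "ax": 0, "ay": 0, "az": 0},
])

```text
time_s: 4.7
tool_pos: [0.4973, -0.0029, 0.2455]
tool_rot: [179.9, -0.0, -140.0]
force: [-1.1, -1.8, -0.9]
grip_width: 0.0232
grasp_force: 5.0
```

```bash
cat >> h.py <<'E'
def st():
    o=env.get_obs();d=o["tool_pos"][:2]-C;print(np.round(o["time_s"],2),o["tool_pos"].round(4),"yaw",round(o["tool_rot"][2],1),"F",o["force"].round(1),"w",round(o["grip_width"],4),"R",np.hypot(*d).round(4),"phi",np.degrees(np.arctan2(*d[::-1])).round(1),"q7",round(o["qpos"][6],1))
    return o
E
python3 - <<'E'
from h import *
o=st()
arc([.4976,-.0043],220,-201.5,-4,5)
E
```

```text
4.7 [ 0.4973 -0.0029  0.2455] yaw -140.0 F [-1.1 -1.8 -0.9] w 0.0232 R 0.0559 phi 157.3 q7 126.7
[{"x":-0.34,"y":0.17,"z":0,"ax":0,"ay":0,"az":0},{"x":-0.36,"y":0.14,"z":0,"ax":0,"ay":0,"az":0},{"x":-0.36,"y":0.13,"z":0,"ax":0,"ay":0,"az":0},{"x":-0.37,"y":0.09,"z":0,"ax":0,"ay":0,"az":0},{"x":-0.38,"y":0.07,"z":0,"ax":0,"ay":0,"az":0}]
[0.5076 0.0119] 220
```

Call:
jog_arm([
  {"x": -0.34, "y": 0.17, "z": 0, "ax": 0, "ay": 0, "az": 0},
  {"x": -0.36, "y": 0.14, "z": 0, "ax": 0, "ay": 0, "az": 0},
  {"x": -0.36, "y": 0.13, "z": 0, "ax": 0, "ay": 0, "az": 0},
  {"x": -0.37, "y": 0.09, "z": 0, "ax": 0, "ay": 0, "az": 0},
  {"x": -0.38, "y": 0.07, "z": 0, "ax": 0, "ay": 0, "az": 0},
])

```text
time_s: 5.2
tool_pos: [0.5074, 0.0129, 0.2455]
tool_rot: [179.9, -0.0, -140.0]
force: [-4.3, 1.6, 2.5]
grip_width: 0.0234
grasp_force: 5.0
```

Run:
```python
from h import *
o=st()
arc([.5076,.0119],220,-221.5,-2.5,25,2.5)
```

```text
5.2 [0.5074 0.0129 0.2455] yaw -140.0 F [-4.3  1.6  2.5] w 0.0234 R 0.0558 phi 137.9 q7 125.7
[{"x":-0.24,"y":0.03,"z":0,"ax":0,"ay":0,"az":2.5},{"x":-0.24,"y":0.03,"z":0,"ax":0,"ay":0,"az":2.5},{"x":-0.24,"y":0.03,"z":0,"ax":0,"ay":0,"az":2.5},{"x":-0.24,"y":0.03,"z":0,"ax":0,"ay":0,"az":2.5},{"x":-0.23,"y":0.03,"z":0,"ax":0,"ay":0,"az":2.5}]
[{"x":-0.24,"y":0.03,"z":0,"ax":0,"ay":0,"az":2.5},{"x":-0.24,"y":0.03,"z":0,"ax":0,"ay":0,"az":2.5},{"x":-0.24,"y":0.03,"z":0,"ax":0,"ay":0,"az":2.5},{"x":-0.23,"y":0.04,"z":0,"ax":0,"ay":0,"az":2.5},{"x":-0.24,"y":0.03,"z":0,"ax":0,"ay":0,"az":2.5}]
[{"x":-0.24,"y":0.03,"z":0,"ax":0,"ay":0,"az":2.5},{"x":-0.24,"y":0.03,"z":0,"ax":0,"ay":0,"az":2.5},{"x":-0.24,"y":0.03,"z":0,"ax":0,"ay":0,"az":2.5},{"x":-0.24,"y":0.03,"z":0,"ax":0,"ay":0,"az":2.5},{"x":-0.23,"y":0.03,"z":0,"ax":0,"ay":0,"az":2.5}]
[{"x":-0.24,"y":0.03,"z":0,"ax":0,"ay":0,"az":2.5},{"x":-0.24,"y":0.03,"z":0,"ax":0,"ay":0,"az":2.5},{"x":-0.24,"y":0.03,"z":0,"ax":0,"ay":0,"az":2.5},{"x":-0.24,"y":0.03,"z":0,"ax":0,"ay":0,"az":2.5},{"x":-0.23,"y":0.03,"z":0,"ax":0,"ay":0,"az":2.5}]
[{"x":-0.24,"y":0.03,"z":0,"ax":0,"ay":0,"az":2.5},{"x":-0.24,"y":0.03,"z":0,"ax":0,"ay":0,"az":2.5},{"x":-0.24,"y":0.03,"z":0,"ax":0,"ay":0,"az":2.5},{"x":-0.24,"y":0.03,"z":0,"ax":0,"ay":0,"az":2.5},{"x":-0.23,"y":0.03,"z":0,"ax":0,"ay":0,"az":2.5}]
[0.5621 0.0289] 157.5
```

Call:
jog_arm([
  {"x": -0.24, "y": 0.02, "z": 0, "ax": 0, "ay": 0, "az": 2.5},
  {"x": -0.24, "y": 0.03, "z": 0, "ax": 0, "ay": 0, "az": 2.5},
  {"x": -0.24, "y": 0.03, "z": 0, "ax": 0, "ay": 0, "az": 2.5},
  {"x": -0.24, "y": 0.03, "z": 0, "ax": 0, "ay": 0, "az": 2.5},
  {"x": -0.24, "y": 0.03, "z": 0, "ax": 0, "ay": 0, "az": 2.5},
])

```text
time_s: 5.7
tool_pos: [0.5168, 0.021, 0.2455]
tool_rot: [179.9, -0.0, -152.6]
force: [-3.6, 2.3, 1.2]
grip_width: 0.0232
grasp_force: 5.0
```

Call:
jog_arm([
  {"x": -0.24, "y": 0.05, "z": 0, "ax": 0, "ay": 0, "az": 2.5},
  {"x": -0.24, "y": 0.05, "z": 0, "ax": 0, "ay": 0, "az": 2.5},
  {"x": -0.24, "y": 0.03, "z": 0, "ax": 0, "ay": 0, "az": 2.5},
  {"x": -0.24, "y": 0.03, "z": 0, "ax": 0, "ay": 0, "az": 2.5},
  {"x": -0.24, "y": 0.03, "z": 0, "ax": 0, "ay": 0, "az": 2.5},
])

```text
time_s: 6.2
tool_pos: [0.5259, 0.0249, 0.245]
tool_rot: [-180.0, -0.3, -165.2]
force: [-6.7, -3.9, 2.0]
grip_width: 0.0231
grasp_force: 5.0
```

Call:
jog_arm([
  {"x": 0, "y": 0, "z": 0, "ax": 0, "ay": 0, "az": 0},
  {"x": 0, "y": 0, "z": 0, "ax": 0, "ay": 0, "az": 0},
  {"x": -0.05, "y": 0, "z": 0, "ax": 0, "ay": 0, "az": 0},
  {"x": -0.05, "y": 0, "z": 0, "ax": 0, "ay": 0, "az": 0},
  {"x": 0, "y": 0, "z": 0, "ax": 0, "ay": 0, "az": 0},
])

```text
time_s: 6.7
tool_pos: [0.5267, 0.0251, 0.2448]
tool_rot: [-180.0, -0.3, -165.1]
force: [-7.1, -2.5, 2.0]
grip_width: 0.0228
grasp_force: 5.0
```

Run:
```python
from h import *
o=st();import cv2
for n in("top","wrist"):
    a=cv2.imread
    I=env.read_camera(n)[:,:,::-1];cv2.imwrite(f"pics/{n}3.png",I)
a=cv2.imread("pics/wrist3.png")
cv2.imwrite("pics/w3.png",cv2.resize(a[120:320,140:420],None,fx=2.8,fy=2.8))
```

```text
6.7 [0.5267 0.0251 0.2448] yaw -165.1 F [-7.1 -2.5  2. ] w 0.0228 R 0.0543 phi 114.1 q7 100.6
```

View pics/w3.png

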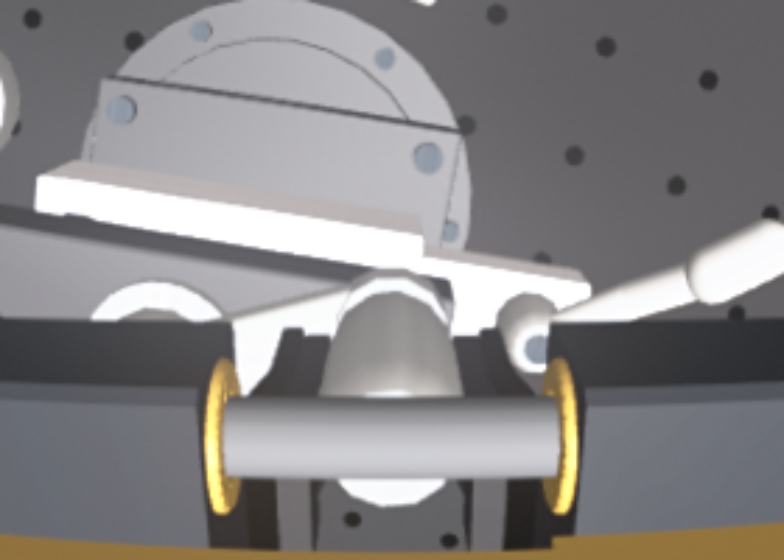

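The picture shows the knob between the pads at (395,390), pushed against the stop. The tangential force holds at about 7.5 N while the pads slip, against 1.6 N for free turning, so this is the collar. I'll now go three closed circles back with the tool's orientation fixed.

Run:
```python
import h;from h import *
o=st();h.C=o["tool_pos"][:2]-.055*np.array([np.cos(np.radians(119)),np.sin(np.radians(119))])
arc(o["tool_pos"][:2],194.9,119,14.4,25)
```

```text
6.8 [0.5266 0.0251 0.2448] yaw -165.1 F [-7.3 -1.3  1.6] w 0.023 R 0.0543 phi 114.1 q7 100.6
[{"x":1.28,"y":-0.5,"z":0,"ax":0,"ay":0,"az":0},{"x":1.12,"y":-0.81,"z":0,"ax":0,"ay":0,"az":0},{"x":0.89,"y":-1.05,"z":0,"ax":0,"ay":0,"az":0},{"x":0.59,"y":-1.25,"z":0,"ax":0,"ay":0,"az":0},{"x":0.27,"y":-1.35,"z":0,"ax":0,"ay":0,"az":0}]
[{"x":-0.08,"y":-1.38,"z":0,"ax":0,"ay":0,"az":0},{"x":-0.42,"y":-1.31,"z":0,"ax":0,"ay":0,"az":0},{"x":-0.73,"y":-1.17,"z":0,"ax":0,"ay":0,"az":0},{"x":-1,"y":-0.95,"z":0,"ax":0,"ay":0,"az":0},{"x":-1.21,"y":-0.67,"z":0,"ax":0,"ay":0,"az":0}]
[{"x":-1.33,"y":-0.35,"z":0,"ax":0,"ay":0,"az":0},{"x":-1.38,"y":-0,"z":0,"ax":0,"ay":0,"az":0},{"x":-1.34,"y":0.33,"z":0,"ax":0,"ay":0,"az":0},{"x":-1.21,"y":0.66,"z":0,"ax":0,"ay":0,"az":0},{"x":-1.01,"y":0.94,"z":0,"ax":0,"ay":0,"az":0}]
[{"x":-0.74,"y":1.16,"z":0,"ax":0,"ay":0,"az":0},{"x":-0.44,"y":1.31,"z":0,"ax":0,"ay":0,"az":0},{"x":-0.09,"y":1.37,"z":0,"ax":0,"ay":0,"az":0},{"x":0.25,"y":1.36,"z":0,"ax":0,"ay":0,"az":0},{"x":0.58,"y":1.25,"z":0,"ax":0,"ay":0,"az":0}]
[{"x":0.87,"y":1.07,"z":0,"ax":0,"ay":0,"az":0},{"x":1.12,"y":0.81,"z":0,"ax":0,"ay":0,"az":0},{"x":1.27,"y":0.52,"z":0,"ax":0,"ay":0,"az":0},{"x":1.37,"y":0.18,"z":0,"ax":0,"ay":0,"az":0},{"x":1.37,"y":-0.17,"z":0,"ax":0,"ay":0,"az":0}]
[0.5266 0.0251] 194.9
```

Call:
jog_arm([
  {"x": 1.28, "y": -0.5, "z": 0, "ax": 0, "ay": 0, "az": 0},
  {"x": 1.12, "y": -0.81, "z": 0, "ax": 0, "ay": 0, "az": 0},
  {"x": 0.89, "y": -1.05, "z": 0, "ax": 0, "ay": 0, "az": 0},
  {"x": 0.59, "y": -1.25, "z": 0, "ax": 0, "ay": 0, "az": 0},
  {"x": 0.27, "y": -1.35, "z": 0, "ax": 0, "ay": 0, "az": 0},
], squeeze=10)

```text
time_s: 7.3
tool_pos: [0.5, -0.0337, 0.245]
tool_rot: [179.9, -0.0, -165.0]
force: [2.7, 2.2, -8.5]
grip_width: 0.0229
grasp_force: 10.0
```

Call:
jog_arm([
  {"x": -0.08, "y": -1.38, "z": 0, "ax": 0, "ay": 0, "az": 0},
  {"x": -0.42, "y": -1.31, "z": 0, "ax": 0, "ay": 0, "az": 0},
  {"x": -0.73, "y": -1.17, "z": 0, "ax": 0, "ay": 0, "az": 0},
  {"x": -1, "y": -0.95, "z": 0, "ax": 0, "ay": 0, "az": 0},
  {"x": -1.21, "y": -0.67, "z": 0, "ax": 0, "ay": 0, "az": 0},
])

```text
time_s: 7.8
tool_pos: [0.548, -0.0774, 0.245]
tool_rot: [179.9, -0.1, -165.1]
force: [-0.8, 5.3, -4.0]
grip_width: 0.0233
grasp_force: 10.0
```

Call:
jog_arm([
  {"x": -1.33, "y": -0.35, "z": 0, "ax": 0, "ay": 0, "az": 0},
  {"x": -1.38, "y": 0, "z": 0, "ax": 0, "ay": 0, "az": 0},
  {"x": -1.34, "y": 0.33, "z": 0, "ax": 0, "ay": 0, "az": 0},
  {"x": -1.21, "y": 0.66, "z": 0, "ax": 0, "ay": 0, "az": 0},
  {"x": -1.01, "y": 0.94, "z": 0, "ax": 0, "ay": 0, "az": 0},
])

```text
time_s: 8.3
tool_pos: [0.604, -0.0458, 0.245]
tool_rot: [-180.0, -0.2, -165.1]
force: [-7.4, 1.7, -2.0]
grip_width: 0.023
grasp_force: 10.0
```

Call:
jog_arm([
  {"x": -0.74, "y": 1.16, "z": 0, "ax": 0, "ay": 0, "az": 0},
  {"x": -0.44, "y": 1.31, "z": 0, "ax": 0, "ay": 0, "az": 0},
  {"x": -0.09, "y": 1.37, "z": 0, "ax": 0, "ay": 0, "az": 0},
  {"x": 0.25, "y": 1.36, "z": 0, "ax": 0, "ay": 0, "az": 0},
  {"x": 0.58, "y": 1.25, "z": 0, "ax": 0, "ay": 0, "az": 0},
])

```text
time_s: 8.8
tool_pos: [0.5921, 0.0172, 0.2451]
tool_rot: [-179.8, -0.1, -165.1]
force: [-2.4, -6.2, -6.0]
grip_width: 0.0227
grasp_force: 10.0
```

Call:
jog_arm([
  {"x": 0.87, "y": 1.07, "z": 0, "ax": 0, "ay": 0, "az": 0},
  {"x": 1.12, "y": 0.81, "z": 0, "ax": 0, "ay": 0, "az": 0},
  {"x": 1.27, "y": 0.52, "z": 0, "ax": 0, "ay": 0, "az": 0},
  {"x": 1.37, "y": 0.18, "z": 0, "ax": 0, "ay": 0, "az": 0},
  {"x": 1.37, "y": -0.17, "z": 0, "ax": 0, "ay": 0, "az": 0},
])

```text
time_s: 9.3
tool_pos: [0.5285, 0.0263, 0.2451]
tool_rot: [-179.9, 0.2, -165.0]
force: [4.9, -3.8, -11.3]
grip_width: 0.023
grasp_force: 10.0
```

Run:
```python
from h import *
o=st();print(o["qpos"].round(1),o["grasp_force"])
```

```text
9.3 [0.5285 0.0263 0.2451] yaw -165.0 F [  4.9  -3.8 -11.3] w 0.023 R 0.0547 phi 111.8 q7 100.6
[-35.6   2.4  31.   99.5  -1.2  78.2 100.6] 9.98746505836607
```

Call:
jog_arm([
  {"x": 1.28, "y": -0.5, "z": 0.05, "ax": 0, "ay": 0, "az": 0},
  {"x": 1.12, "y": -0.81, "z": 0, "ax": 0, "ay": 0, "az": 0},
  {"x": 0.89, "y": -1.05, "z": 0, "ax": 0, "ay": 0, "az": 0},
  {"x": 0.59, "y": -1.25, "z": 0, "ax": 0, "ay": 0, "az": 0},
  {"x": 0.27, "y": -1.35, "z": 0, "ax": 0, "ay": 0, "az": 0},
])

```text
time_s: 9.8
tool_pos: [0.4998, -0.0328, 0.2451]
tool_rot: [179.9, -0.1, -165.0]
force: [0.6, 0.7, -10.1]
grip_width: 0.0229
grasp_force: 10.0
```

Call:
jog_arm([
  {"x": -0.08, "y": -1.38, "z": 0, "ax": 0, "ay": 0, "az": 0},
  {"x": -0.42, "y": -1.31, "z": 0, "ax": 0, "ay": 0, "az": 0},
  {"x": -0.73, "y": -1.17, "z": 0, "ax": 0, "ay": 0, "az": 0},
  {"x": -1, "y": -0.95, "z": 0, "ax": 0, "ay": 0, "az": 0},
  {"x": -1.21, "y": -0.67, "z": 0, "ax": 0, "ay": 0, "az": 0},
])

```text
time_s: 10.3
tool_pos: [0.5482, -0.0774, 0.245]
tool_rot: [179.9, -0.1, -165.1]
force: [-1.7, 4.0, -7.6]
grip_width: 0.0227
grasp_force: 10.0
```

Call:
jog_arm([
  {"x": -1.33, "y": -0.35, "z": 0, "ax": 0, "ay": 0, "az": 0},
  {"x": -1.38, "y": 0, "z": 0, "ax": 0, "ay": 0, "az": 0},
  {"x": -1.34, "y": 0.33, "z": 0, "ax": 0, "ay": 0, "az": 0},
  {"x": -1.21, "y": 0.66, "z": 0, "ax": 0, "ay": 0, "az": 0},
  {"x": -1.01, "y": 0.94, "z": 0, "ax": 0, "ay": 0, "az": 0},
])

```text
time_s: 10.8
tool_pos: [0.6043, -0.0451, 0.245]
tool_rot: [180.0, -0.2, -165.1]
force: [-8.8, 2.0, -2.2]
grip_width: 0.0227
grasp_force: 10.0
```

Call:
jog_arm([
  {"x": -0.74, "y": 1.16, "z": 0, "ax": 0, "ay": 0, "az": 0},
  {"x": -0.44, "y": 1.31, "z": 0, "ax": 0, "ay": 0, "az": 0},
  {"x": -0.09, "y": 1.37, "z": 0, "ax": 0, "ay": 0, "az": 0},
  {"x": 0.25, "y": 1.36, "z": 0, "ax": 0, "ay": 0, "az": 0},
  {"x": 0.58, "y": 1.25, "z": 0, "ax": 0, "ay": 0, "az": 0},
])

```text
time_s: 11.3
tool_pos: [0.5926, 0.0167, 0.245]
tool_rot: [-179.8, -0.0, -165.1]
force: [-2.3, -5.1, -5.5]
grip_width: 0.0231
grasp_force: 10.0
```

Call:
jog_arm([
  {"x": 0.87, "y": 1.07, "z": 0, "ax": 0, "ay": 0, "az": 0},
  {"x": 1.12, "y": 0.81, "z": 0, "ax": 0, "ay": 0, "az": 0},
  {"x": 1.27, "y": 0.52, "z": 0, "ax": 0, "ay": 0, "az": 0},
  {"x": 1.37, "y": 0.18, "z": 0, "ax": 0, "ay": 0, "az": 0},
  {"x": 1.37, "y": -0.17, "z": 0, "ax": 0, "ay": 0, "az": 0},
])

```text
time_s: 11.8
tool_pos: [0.5288, 0.0264, 0.2451]
tool_rot: [-179.9, 0.2, -165.0]
force: [3.4, -3.6, -9.5]
grip_width: 0.0229
grasp_force: 10.0
```

Run:
```python
from h import *
o=st();print(o["qpos"].round(1),o["grasp_force"])
```

```text
11.8 [0.5288 0.0264 0.2451] yaw -165.0 F [ 3.4 -3.6 -9.5] w 0.0229 R 0.0547 phi 111.5 q7 100.7
[-37.8   2.4  33.3  99.6  -1.4  78.2 100.7] 9.991961123788542
```

Call:
jog_arm([
  {"x": 1.28, "y": -0.5, "z": 0, "ax": 0, "ay": 0, "az": 0},
  {"x": 1.12, "y": -0.81, "z": 0, "ax": 0, "ay": 0, "az": 0},
  {"x": 0.89, "y": -1.05, "z": 0, "ax": 0, "ay": 0, "az": 0},
  {"x": 0.59, "y": -1.25, "z": 0, "ax": 0, "ay": 0, "az": 0},
  {"x": 0.27, "y": -1.35, "z": 0, "ax": 0, "ay": 0, "az": 0},
])

```text
time_s: 12.3
tool_pos: [0.4999, -0.033, 0.2451]
tool_rot: [179.9, -0.1, -165.0]
force: [0.1, 2.4, -9.0]
grip_width: 0.023
grasp_force: 10.0
```

Call:
jog_arm([
  {"x": -0.08, "y": -1.38, "z": 0, "ax": 0, "ay": 0, "az": 0},
  {"x": -0.42, "y": -1.31, "z": 0, "ax": 0, "ay": 0, "az": 0},
  {"x": -0.73, "y": -1.17, "z": 0, "ax": 0, "ay": 0, "az": 0},
  {"x": -1, "y": -0.95, "z": 0, "ax": 0, "ay": 0, "az": 0},
  {"x": -1.21, "y": -0.67, "z": 0, "ax": 0, "ay": 0, "az": 0},
])

```text
time_s: 12.8
tool_pos: [0.5483, -0.0775, 0.245]
tool_rot: [179.9, -0.1, -165.1]
force: [-1.7, 4.1, -6.3]
grip_width: 0.0228
grasp_force: 10.0
```

Call:
jog_arm([
  {"x": -1.33, "y": -0.35, "z": 0, "ax": 0, "ay": 0, "az": 0},
  {"x": -1.38, "y": 0, "z": 0, "ax": 0, "ay": 0, "az": 0},
  {"x": -1.34, "y": 0.33, "z": 0, "ax": 0, "ay": 0, "az": 0},
  {"x": -1.21, "y": 0.66, "z": 0, "ax": 0, "ay": 0, "az": 0},
  {"x": -1.01, "y": 0.94, "z": 0, "ax": 0, "ay": 0, "az": 0},
])

```text
time_s: 13.3
tool_pos: [0.6043, -0.0452, 0.245]
tool_rot: [180.0, -0.2, -165.1]
force: [-8.9, 1.1, -2.1]
grip_width: 0.0232
grasp_force: 10.0
```

Call:
jog_arm([
  {"x": -0.74, "y": 1.16, "z": 0, "ax": 0, "ay": 0, "az": 0},
  {"x": -0.44, "y": 1.31, "z": 0, "ax": 0, "ay": 0, "az": 0},
  {"x": -0.09, "y": 1.37, "z": 0, "ax": 0, "ay": 0, "az": 0},
  {"x": 0.25, "y": 1.36, "z": 0, "ax": 0, "ay": 0, "az": 0},
  {"x": 0.58, "y": 1.25, "z": 0, "ax": 0, "ay": 0, "az": 0},
])

```text
time_s: 13.8
tool_pos: [0.5926, 0.0167, 0.245]
tool_rot: [-179.8, -0.0, -165.1]
force: [-2.5, -4.9, -5.8]
grip_width: 0.0231
grasp_force: 10.0
```

Call:
jog_arm([
  {"x": 0.87, "y": 1.07, "z": 0, "ax": 0, "ay": 0, "az": 0},
  {"x": 1.12, "y": 0.81, "z": 0, "ax": 0, "ay": 0, "az": 0},
  {"x": 1.27, "y": 0.52, "z": 0, "ax": 0, "ay": 0, "az": 0},
  {"x": 1.37, "y": 0.18, "z": 0, "ax": 0, "ay": 0, "az": 0},
  {"x": 1.37, "y": -0.17, "z": 0, "ax": 0, "ay": 0, "az": 0},
])

```text
time_s: 14.3
tool_pos: [0.5287, 0.0264, 0.2451]
tool_rot: [-179.9, 0.2, -165.0]
force: [4.6, -2.8, -10.0]
grip_width: 0.0232
grasp_force: 10.0
```

Call:
jog_arm([
  {"x": 0, "y": 0, "z": 0, "ax": 0, "ay": 0, "az": 0},
  {"x": 0, "y": 0, "z": 0, "ax": 0, "ay": 0, "az": 0},
  {"x": 0, "y": 0, "z": 0, "ax": 0, "ay": 0, "az": 0},
  {"x": 0, "y": 0, "z": 0, "ax": 0, "ay": 0, "az": 0},
  {"x": 0, "y": 0, "z": 0, "ax": 0, "ay": 0, "az": 0},
])

```text
time_s: 14.8
tool_pos: [0.5287, 0.0263, 0.2451]
tool_rot: [-180.0, 0.0, -165.0]
force: [0.4, -2.7, -7.1]
grip_width: 0.0228
grasp_force: 10.0
```

Run:
```python
from h import *
o=st()
import cv2;cv2.imwrite("pics/wrist4.png",env.read_camera("wrist")[:,:,::-1])
a=cv2.imread("pics/wrist3.png");b=cv2.imread("pics/wrist4.png")
cv2.imwrite("pics/cmp.png",cv2.resize(np.hstack([a[190:320,210:350],b[190:320,210:350]]),None,fx=2.8,fy=2.8))
```

```text
14.8 [0.5287 0.0263 0.2451] yaw -165.0 F [ 0.4 -2.7 -7.1] w 0.0228 R 0.0547 phi 111.6 q7 100.9
```

View pics/cmp.png

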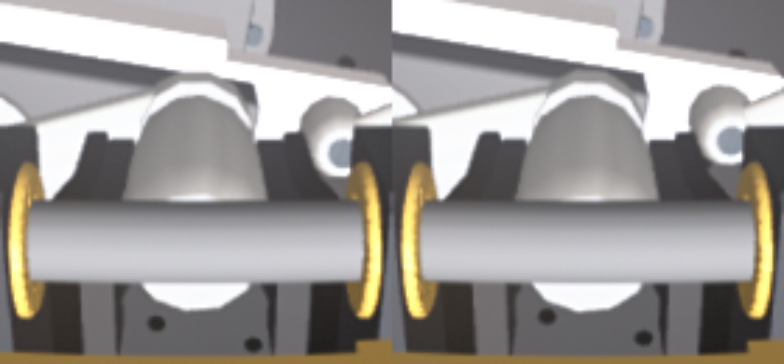

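Left is the stop and right is now: the knob sits in the same place between the pads in both (about column 195 of each half), so there was no slip. The tool angle is 2.5° short of three turns, against a tolerance of 30°. I'll let go and lift off.

Call:
jog_arm([
  {"x": 0, "y": 0, "z": 0, "ax": 0, "ay": 0, "az": 0},
  {"x": 0, "y": 0, "z": 0, "ax": 0, "ay": 0, "az": 0},
  {"x": 0, "y": 0, "z": 0, "ax": 0, "ay": 0, "az": 0},
  {"x": 0, "y": 0, "z": 0, "ax": 0, "ay": 0, "az": 0},
  {"x": 0, "y": 0, "z": 0, "ax": 0, "ay": 0, "az": 0},
], claw=0.4)

```text
time_s: 15.35
tool_pos: [0.5285, 0.0266, 0.2455]
tool_rot: [180.0, 0.1, -165.0]
force: [0.1, -0.3, -0.1]
grip_width: 0.0546
grasp_force: 0.0
```

Call:
jog_arm([
  {"x": 0, "y": 0, "z": -1, "ax": 0, "ay": 0, "az": 0},
  {"x": 0, "y": 0, "z": -2, "ax": 0, "ay": 0, "az": 0},
  {"x": 0, "y": 0, "z": -3, "ax": 0, "ay": 0, "az": 0},
  {"x": 0, "y": 0, "z": -2, "ax": 0, "ay": 0, "az": 0},
  {"x": 0, "y": 0, "z": -1, "ax": 0, "ay": 0, "az": 0},
])

```text
time_s: 15.85
tool_pos: [0.5291, 0.0262, 0.3378]
tool_rot: [180.0, 0.2, -165.0]
force: [-0.0, 0.6, -0.3]
grip_width: 0.0609
grasp_force: 0.0
```

Run:
```python
from h import *
o=st();rows(o["tool_pos"],o["tool_rot"][2]+360,[(.455,.115,.335,90,15)])
```

```text
15.85 [0.5291 0.0262 0.3378] yaw -165.0 F [-0.   0.6 -0.3] w 0.0609 R 0.0544 phi 111.2 q7 100.1
[{"x":0.32,"y":0.7,"z":0.02,"az":7},{"x":0.41,"y":0.65,"z":0.02,"az":7},{"x":0.49,"y":0.6,"z":0.02,"az":6.99},{"x":0.55,"y":0.54,"z":0.02,"az":7},{"x":0.62,"y":0.47,"z":0.01,"az":7}]
[{"x":0.66,"y":0.38,"z":0.02,"az":7},{"x":0.71,"y":0.31,"z":0.02,"az":7},{"x":0.74,"y":0.21,"z":0.02,"az":6.99},{"x":0.76,"y":0.12,"z":0.02,"az":7},{"x":0.78,"y":0.03,"z":0.02,"az":7}]
[{"x":0.76,"y":-0.06,"z":0.02,"az":7},{"x":0.76,"y":-0.16,"z":0.02,"az":6.99},{"x":0.73,"y":-0.25,"z":0.02,"az":7},{"x":0.69,"y":-0.34,"z":0.01,"az":7},{"x":0.65,"y":-0.42,"z":0.02,"az":7}]
[0.455 0.115 0.335] 89.9981204811633
```

Call:
jog_arm([
  {"x": 0.32, "y": 0.7, "z": 0, "ax": 0, "ay": 0, "az": 7},
  {"x": 0.41, "y": 0.65, "z": 0, "ax": 0, "ay": 0, "az": 7},
  {"x": 0.49, "y": 0.6, "z": 0, "ax": 0, "ay": 0, "az": 7},
  {"x": 0.55, "y": 0.54, "z": 0, "ax": 0, "ay": 0, "az": 7},
  {"x": 0.62, "y": 0.47, "z": 0, "ax": 0, "ay": 0, "az": 7},
], claw=-1, squeeze=20)

```text
time_s: 16.35
tool_pos: [0.5031, 0.0561, 0.3349]
tool_rot: [-180.0, -0.0, 159.7]
force: [0.1, 0.4, -0.0]
grip_width: 0.029
grasp_force: 0.0
```

Call:
jog_arm([
  {"x": 0.66, "y": 0.38, "z": 0, "ax": 0, "ay": 0, "az": 7},
  {"x": 0.71, "y": 0.31, "z": 0, "ax": 0, "ay": 0, "az": 7},
  {"x": 0.74, "y": 0.21, "z": 0, "ax": 0, "ay": 0, "az": 7},
  {"x": 0.76, "y": 0.12, "z": 0, "ax": 0, "ay": 0, "az": 7},
  {"x": 0.78, "y": 0.03, "z": 0, "ax": 0, "ay": 0, "az": 7},
])

```text
time_s: 16.85
tool_pos: [0.4784, 0.0857, 0.3349]
tool_rot: [-180.0, -0.0, 124.7]
force: [0.5, 0.4, 0.1]
grip_width: 0.0007
grasp_force: 0.0
```

Call:
jog_arm([
  {"x": 0.76, "y": -0.06, "z": 0, "ax": 0, "ay": 0, "az": 7},
  {"x": 0.76, "y": -0.16, "z": 0, "ax": 0, "ay": 0, "az": 7},
  {"x": 0.73, "y": -0.25, "z": 0, "ax": 0, "ay": 0, "az": 7},
  {"x": 0.69, "y": -0.34, "z": 0, "ax": 0, "ay": 0, "az": 7},
  {"x": 0.65, "y": -0.42, "z": 0, "ax": 0, "ay": 0, "az": 7},
])

```text
time_s: 17.35
tool_pos: [0.4537, 0.1152, 0.3349]
tool_rot: [-180.0, 0.0, 89.7]
force: [-0.9, 0.3, 0.1]
grip_width: 0.0005
grasp_force: 0.0
```

Call:
jog_arm([
  {"x": 0, "y": 0, "z": 0, "ax": 0, "ay": 0, "az": 0},
  {"x": 0, "y": 0, "z": 0, "ax": 0, "ay": 0, "az": 0},
  {"x": 0, "y": 0, "z": 0, "ax": 0, "ay": 0, "az": 0},
  {"x": 0, "y": 0, "z": 0, "ax": 0, "ay": 0, "az": 0},
  {"x": 0, "y": 0, "z": 0, "ax": 0, "ay": 0, "az": 0},
])

```text
time_s: 17.85
tool_pos: [0.4542, 0.1148, 0.335]
tool_rot: [-180.0, 0.0, 90.0]
force: [-0.3, 0.4, 0.2]
grip_width: 0.0004
grasp_force: 0.0
```

Run:
```python
from h import *
import cv2
o=st();p=env.camera_params("wrist");E=np.array(p["extrinsics"])
I=env.read_camera("wrist")[:,:,::-1];cv2.imwrite("pics/w5.png",cv2.resize(I[80:380],None,fx=1.4,fy=1.4))
def pr(x):
    c=E[:3,:3]@x+E[:3,3];v=np.array([c[0],-c[1],-c[2]]);r=np.hypot(*v[:2]);t=np.arctan2(r,v[2]);q=p["fx"]*t*v[:2]/r+[p["cx"],p["cy"]];return ((q-[0,80])*1.4).round(0)
for n,x in dict(tip=[.4897,.1189,.175],piv=[.539,.072,.158],fing=[.455,.115,.335]).items():print(n,pr(np.array(x)))
```

```text
17.85 [0.4542 0.1148 0.335 ] yaw 90.0 F [-0.3  0.4  0.2] w 0.0004 R 0.1683 phi 124.2 q7 -20.1
tip [439. 155.]
piv [496. 209.]
fing [390. 246.]
```

View pics/w5.png

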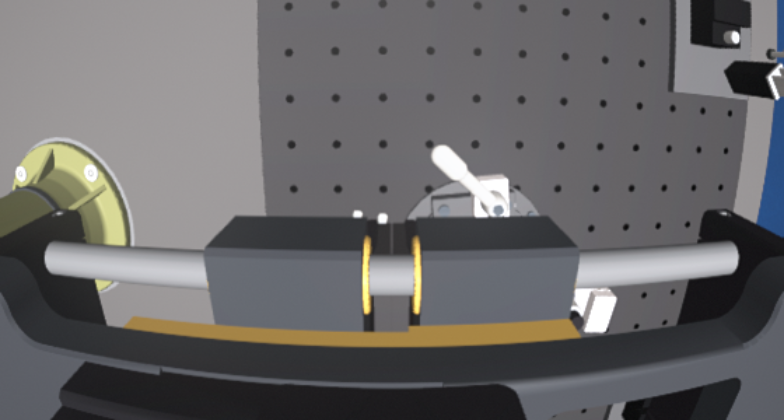

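The lever's rounded end is at (441,155), against a predicted (439,155), so the estimate holds. I'll descend beside it.

Call:
jog_arm([
  {"x": 0, "y": 0, "z": 1.5, "ax": 0, "ay": 0, "az": 0},
  {"x": 0, "y": 0, "z": 2.5, "ax": 0, "ay": 0, "az": 0},
  {"x": 0, "y": 0, "z": 2.5, "ax": 0, "ay": 0, "az": 0},
  {"x": 0, "y": 0, "z": 2.5, "ax": 0, "ay": 0, "az": 0},
  {"x": 0, "y": 0, "z": 2.5, "ax": 0, "ay": 0, "az": 0},
])

```text
time_s: 18.4
tool_pos: [0.4535, 0.1148, 0.218]
tool_rot: [-180.0, 0.0, 90.0]
force: [0.7, -0.4, -0.5]
grip_width: 0.0006
grasp_force: 0.0
```

Call:
jog_arm([
  {"x": 0, "y": 0, "z": 2.5, "ax": 0, "ay": 0, "az": 0},
  {"x": 0, "y": 0, "z": 2, "ax": 0, "ay": 0, "az": 0},
  {"x": 0, "y": 0, "z": 1.2, "ax": 0, "ay": 0, "az": 0},
  {"x": 0, "y": 0, "z": 0.5, "ax": 0, "ay": 0, "az": 0},
  {"x": 0, "y": 0, "z": 0, "ax": 0, "ay": 0, "az": 0},
])

```text
time_s: 18.9
tool_pos: [0.4539, 0.1149, 0.1576]
tool_rot: [-180.0, 0.0, 90.0]
force: [-0.7, 0.1, -0.2]
grip_width: 0.0005
grasp_force: 0.0
```

Call:
jog_arm([
  {"x": 0, "y": 0.3, "z": 0, "ax": 0, "ay": 0, "az": 0},
  {"x": 0, "y": 0.3, "z": 0, "ax": 0, "ay": 0, "az": 0},
  {"x": 0, "y": 0.3, "z": 0, "ax": 0, "ay": 0, "az": 0},
  {"x": 0, "y": 0.3, "z": 0, "ax": 0, "ay": 0, "az": 0},
  {"x": 0, "y": 0.3, "z": 0, "ax": 0, "ay": 0, "az": 0},
])

```text
time_s: 19.4
tool_pos: [0.4696, 0.1151, 0.1583]
tool_rot: [180.0, -0.0, 90.0]
force: [0.0, -0.0, -0.2]
grip_width: 0.0004
grasp_force: 0.0
```

Call:
jog_arm([
  {"x": 0.1, "y": 0.3, "z": 0, "ax": 0, "ay": 0, "az": 0},
  {"x": 0.1, "y": 0.3, "z": 0, "ax": 0, "ay": 0, "az": 0},
  {"x": 0.1, "y": 0.3, "z": 0, "ax": 0, "ay": 0, "az": 0},
  {"x": 0.1, "y": 0.3, "z": 0, "ax": 0, "ay": 0, "az": 0},
  {"x": 0.1, "y": 0.3, "z": 0, "ax": 0, "ay": 0, "az": 0},
])

```text
time_s: 19.9
tool_pos: [0.481, 0.1249, 0.1584]
tool_rot: [-179.6, -0.3, 90.2]
force: [-8.0, 7.2, 5.5]
grip_width: 0.0007
grasp_force: 4.4
```

The reaction points outward along the lever, so the finger touched its rounded end rather than its side. I'll back off, come in lower in y and turn the face 20°.

Call:
jog_arm([
  {"x": -0.1, "y": -0.5, "z": 0, "ax": 0, "ay": 0, "az": 0},
  {"x": -0.2, "y": -1, "z": 0, "ax": 0, "ay": 0, "az": 0},
  {"x": -0.2, "y": -1, "z": 0, "ax": 0, "ay": 0, "az": 0},
  {"x": -0.4, "y": 0, "z": 0, "ax": 0, "ay": 0, "az": 0},
  {"x": -0.6, "y": 0, "z": 0, "ax": 0, "ay": 0, "az": 0},
])

```text
time_s: 20.4
tool_pos: [0.459, 0.1047, 0.1583]
tool_rot: [180.0, -0.0, 90.0]
force: [-0.2, -0.3, 0.7]
grip_width: 0.0003
grasp_force: 0.0
```

Call:
jog_arm([
  {"x": -0.2, "y": 0, "z": 0, "ax": 0, "ay": 0, "az": -7},
  {"x": 0, "y": 0, "z": 0, "ax": 0, "ay": 0, "az": -7},
  {"x": 0, "y": 0, "z": 0, "ax": 0, "ay": 0, "az": -6},
  {"x": 0, "y": 0, "z": 0, "ax": 0, "ay": 0, "az": 0},
  {"x": 0, "y": 0, "z": 0, "ax": 0, "ay": 0, "az": 0},
])

```text
time_s: 20.9
tool_pos: [0.4594, 0.1026, 0.1581]
tool_rot: [180.0, 0.0, 109.8]
force: [0.6, 0.6, -0.4]
grip_width: 0.0004
grasp_force: 0.0
```

Call:
jog_arm([
  {"x": 0, "y": 0.3, "z": 0, "ax": 0, "ay": 0, "az": 0},
  {"x": 0, "y": 0.3, "z": 0, "ax": 0, "ay": 0, "az": 0},
  {"x": 0, "y": 0.3, "z": 0, "ax": 0, "ay": 0, "az": 0},
  {"x": 0, "y": 0.3, "z": 0, "ax": 0, "ay": 0, "az": 0},
  {"x": 0, "y": 0.2, "z": 0, "ax": 0, "ay": 0, "az": 0},
])

```text
time_s: 21.4
tool_pos: [0.4726, 0.108, 0.158]
tool_rot: [180.0, 0.0, 110.0]
force: [1.4, 0.2, -0.3]
grip_width: 0.0004
grasp_force: 0.0
```

Call:
jog_arm([
  {"x": 0, "y": 0.2, "z": 0, "ax": 0, "ay": 0, "az": 0},
  {"x": 0, "y": 0.2, "z": 0, "ax": 0, "ay": 0, "az": 0},
  {"x": 0, "y": 0.2, "z": 0, "ax": 0, "ay": 0, "az": 0},
  {"x": 0, "y": 0.2, "z": 0, "ax": 0, "ay": 0, "az": 0},
  {"x": 0, "y": 0.1, "z": 0, "ax": 0, "ay": 0, "az": 0},
])

```text
time_s: 21.9
tool_pos: [0.4809, 0.111, 0.1581]
tool_rot: [180.0, 0.0, 110.0]
force: [0.9, -0.8, 0.4]
grip_width: 0.0005
grasp_force: 0.0
```

Call:
jog_arm([
  {"x": 0.05, "y": 0.2, "z": 0, "ax": 0, "ay": 0, "az": 0},
  {"x": 0.05, "y": 0.2, "z": 0, "ax": 0, "ay": 0, "az": 0},
  {"x": 0.05, "y": 0.2, "z": 0, "ax": 0, "ay": 0, "az": 0},
  {"x": 0.05, "y": 0.2, "z": 0, "ax": 0, "ay": 0, "az": 0},
  {"x": 0.05, "y": 0.1, "z": 0, "ax": 0, "ay": 0, "az": 0},
])

```text
time_s: 22.4
tool_pos: [0.4881, 0.1165, 0.158]
tool_rot: [-180.0, -0.0, 110.0]
force: [-1.8, -0.4, 1.2]
grip_width: 0.0002
grasp_force: 1.1
```

Call:
jog_arm([
  {"x": 0.21, "y": 0.42, "z": 0, "ax": 0, "ay": 0, "az": 4},
  {"x": 0.21, "y": 0.42, "z": 0, "ax": 0, "ay": 0, "az": 4},
  {"x": 0.21, "y": 0.42, "z": 0, "ax": 0, "ay": 0, "az": 4},
  {"x": 0.21, "y": 0.42, "z": 0, "ax": 0, "ay": 0, "az": 4},
  {"x": 0.21, "y": 0.42, "z": 0, "ax": 0, "ay": 0, "az": 4},
])

```text
time_s: 22.9
tool_pos: [0.5063, 0.1312, 0.158]
tool_rot: [-180.0, -0.0, 89.8]
force: [-1.6, 0.4, 1.2]
grip_width: 0.0002
grasp_force: 1.2
```

Call:
jog_arm([
  {"x": 0.16, "y": 0.32, "z": 0, "ax": 0, "ay": 0, "az": 3},
  {"x": 0.16, "y": 0.32, "z": 0, "ax": 0, "ay": 0, "az": 3},
  {"x": 0.16, "y": 0.32, "z": 0, "ax": 0, "ay": 0, "az": 3},
  {"x": 0.16, "y": 0.32, "z": 0, "ax": 0, "ay": 0, "az": 3},
  {"x": 0.11, "y": 0.21, "z": 0, "ax": 0, "ay": 0, "az": 2},
])

```text
time_s: 23.4
tool_pos: [0.522, 0.1374, 0.158]
tool_rot: [-180.0, -0.0, 75.9]
force: [-1.7, 0.5, 0.8]
grip_width: 0.0005
grasp_force: 1.1
```

Call:
jog_arm([
  {"x": 0.03, "y": 0.05, "z": 0, "ax": 0, "ay": 0, "az": 0.5},
  {"x": 0.03, "y": 0.05, "z": 0, "ax": 0, "ay": 0, "az": 0.5},
  {"x": 0.02, "y": 0.05, "z": 0, "ax": 0, "ay": 0, "az": 0.4},
  {"x": 0, "y": 0, "z": 0, "ax": 0, "ay": 0, "az": 0},
  {"x": 0, "y": 0, "z": 0, "ax": 0, "ay": 0, "az": 0},
])

```text
time_s: 23.9
tool_pos: [0.5237, 0.1376, 0.1581]
tool_rot: [-180.0, -0.0, 74.6]
force: [-1.0, 1.8, 0.5]
grip_width: 0.0003
grasp_force: 1.0
```

Call:
jog_arm([
  {"x": 0.03, "y": 0.05, "z": 0, "ax": 0, "ay": 0, "az": 0.5},
  {"x": 0.03, "y": 0.05, "z": 0, "ax": 0, "ay": 0, "az": 0.5},
  {"x": 0.02, "y": 0.05, "z": 0, "ax": 0, "ay": 0, "az": 0.4},
  {"x": 0, "y": 0, "z": 0, "ax": 0, "ay": 0, "az": 0},
  {"x": 0, "y": 0, "z": 0, "ax": 0, "ay": 0, "az": 0},
])

```text
time_s: 24.4
tool_pos: [0.5255, 0.1379, 0.1581]
tool_rot: [180.0, -0.0, 73.2]
force: [-1.2, 2.7, 0.4]
grip_width: 0.0001
grasp_force: 1.1
```

Call:
jog_arm([
  {"x": 0.02, "y": 0.05, "z": 0, "ax": 0, "ay": 0, "az": 0.5},
  {"x": 0.02, "y": 0.05, "z": 0, "ax": 0, "ay": 0, "az": 0.5},
  {"x": 0.02, "y": 0.05, "z": 0, "ax": 0, "ay": 0, "az": 0.4},
  {"x": 0, "y": 0, "z": 0, "ax": 0, "ay": 0, "az": 0},
  {"x": 0, "y": 0, "z": 0, "ax": 0, "ay": 0, "az": 0},
])

```text
time_s: 24.9
tool_pos: [0.5271, 0.1378, 0.1581]
tool_rot: [180.0, -0.0, 71.8]
force: [-1.5, 3.1, -0.4]
grip_width: 0.0005
grasp_force: 1.3
```

Call:
jog_arm([
  {"x": 0.01, "y": 0.05, "z": 0, "ax": 0, "ay": 0, "az": 0},
  {"x": 0.01, "y": 0.06, "z": 0, "ax": 0, "ay": 0, "az": 0},
  {"x": 0.01, "y": 0.06, "z": 0, "ax": 0, "ay": 0, "az": 0},
  {"x": 0, "y": 0, "z": 0, "ax": 0, "ay": 0, "az": 0},
  {"x": 0, "y": 0, "z": 0, "ax": 0, "ay": 0, "az": 0},
])

```text
time_s: 25.4
tool_pos: [0.5288, 0.1375, 0.1581]
tool_rot: [180.0, -0.0, 71.8]
force: [-1.5, 3.1, 0.5]
grip_width: 0.0005
grasp_force: 1.4
```

Call:
jog_arm([
  {"x": 0.01, "y": 0.06, "z": 0, "ax": 0, "ay": 0, "az": 0},
  {"x": 0.01, "y": 0.06, "z": 0, "ax": 0, "ay": 0, "az": 0},
  {"x": 0.01, "y": 0.06, "z": 0, "ax": 0, "ay": 0, "az": 0},
  {"x": 0, "y": 0, "z": 0, "ax": 0, "ay": 0, "az": 0},
  {"x": 0, "y": 0, "z": 0, "ax": 0, "ay": 0, "az": 0},
])

```text
time_s: 25.9
tool_pos: [0.5291, 0.1376, 0.158]
tool_rot: [-179.8, 0.0, 71.8]
force: [-5.9, 3.8, 3.8]
grip_width: 0.0008
grasp_force: 3.7
```

The x force jumped to 5.9 N and the tool stopped following, so this is the lever's end stop. I'll back off, rise clear, and check the lever angle from the top camera by code.

Call:
jog_arm([
  {"x": 0, "y": -0.3, "z": 0, "ax": 0, "ay": 0, "az": 0},
  {"x": 0, "y": -0.7, "z": 0, "ax": 0, "ay": 0, "az": 0},
  {"x": 0, "y": -1, "z": 0, "ax": 0, "ay": 0, "az": 0},
  {"x": 0, "y": -1, "z": 0, "ax": 0, "ay": 0, "az": 0},
  {"x": 0, "y": -0.5, "z": 0, "ax": 0, "ay": 0, "az": 0},
])

```text
time_s: 26.4
tool_pos: [0.4961, 0.1485, 0.158]
tool_rot: [-180.0, -0.0, 71.8]
force: [0.4, -0.9, -0.7]
grip_width: 0.0005
grasp_force: 0.0
```

Call:
jog_arm([
  {"x": 0, "y": 0, "z": -2, "ax": 0, "ay": 0, "az": 0},
  {"x": 0, "y": 0, "z": -4, "ax": 0, "ay": 0, "az": 0},
  {"x": 0, "y": 0, "z": -4, "ax": 0, "ay": 0, "az": 0},
  {"x": 0, "y": 0, "z": -4, "ax": 0, "ay": 0, "az": 0},
  {"x": 0, "y": 0, "z": -3, "ax": 0, "ay": 0, "az": 0},
])

```text
time_s: 26.9
tool_pos: [0.4976, 0.1482, 0.3309]
tool_rot: [179.9, -0.1, 71.8]
force: [0.5, 0.2, 1.1]
grip_width: 0.0009
grasp_force: 0.0
```

Call:
jog_arm([
  {"x": 3, "y": -1, "z": 0, "ax": 0, "ay": 0, "az": 0},
  {"x": 4.5, "y": -1, "z": 0, "ax": 0, "ay": 0, "az": 0},
  {"x": 4.5, "y": -1, "z": 0, "ax": 0, "ay": 0, "az": 0},
  {"x": 4.5, "y": -1, "z": 0, "ax": 0, "ay": 0, "az": 0},
  {"x": 4.5, "y": -1, "z": 0, "ax": 0, "ay": 0, "az": 0},
])

```text
time_s: 27.4
tool_pos: [0.5153, 0.3651, 0.3283]
tool_rot: [180.0, -0.0, 71.8]
force: [0.8, 0.1, 0.4]
grip_width: 0.0005
grasp_force: 0.0
```

Call:
jog_arm([
  {"x": 4.5, "y": 0, "z": 0, "ax": 0, "ay": 0, "az": 0},
  {"x": 4, "y": 0, "z": 0, "ax": 0, "ay": 0, "az": 0},
  {"x": 3, "y": 0, "z": 0, "ax": 0, "ay": 0, "az": 0},
  {"x": 2, "y": 0, "z": 0, "ax": 0, "ay": 0, "az": 0},
  {"x": 0, "y": 0, "z": 0, "ax": 0, "ay": 0, "az": 0},
])

```text
time_s: 27.9
tool_pos: [0.5567, 0.4946, 0.3257]
tool_rot: [-179.9, 0.1, 72.0]
force: [0.5, -0.1, 0.1]
grip_width: 0.0005
grasp_force: 0.0
```

Run:
```python
from h import *
import cv2
st()
a=cv2.imread("pics/top0.png",0);I=env.read_camera("top");b=cv2.cvtColor(I,cv2.COLOR_RGB2GRAY);cv2.imwrite("pics/top6.png",I[:,:,::-1])
p=env.camera_params("top");E=np.array(p["extrinsics"])
def pr(x):
    c=E[:3,:3]@x+E[:3,3];return np.array([p["cx"]-p["fx"]*c[0]/c[2],p["cy"]+p["fy"]*c[1]/c[2]]).round(1)
P=np.array([.539,.072])
for th in(145.6,136,110,100,90,86,82.6):t=np.radians(th);print(th,pr(np.array([*(P+.064*np.array([np.cos(t),np.sin(t)])),.175])))
# text picture of the lever neighbourhood, then slide base change
for nm,g in(("before",a),("after",b)):
    print(nm);w=g[224:288:2,160:226:2]
    for r,row in enumerate(w):print(224+2*r,"".join("#" if v>190 else "+" if v>130 else "." for v in row))
d=cv2.absdiff(a,b)>40;print("changed px right part",d[190:345,285:380].sum(), "base rows",d[270:345,215:320].sum())
```

```text
27.9 [0.5567 0.4946 0.3257] yaw 72.0 F [ 0.5 -0.1  0.1] w 0.0005 R 0.5192 phi 89.1 q7 -56.5
145.6 [179.8 279.1]
136 [174.8 274.9]
110 [166. 260.]
100 [164.6 253.4]
90 [164.4 246.7]
86 [164.6 244. ]
82.6 [165.  241.7]
before
224 .................................
226 ..............................+++
228 ..............................+++
230 ..............................+++
232 ..............................+++
234 ...............................++
236 ...............................++
238 ...............................++
240 .............................++++
242 ..................+############++
244 ..................######+######++
246 ..................####+##.#####++
248 ..................###+++#+#####++
250 ..................####+##+#####++
252 ..................######++######+
254 .................#####+++######++
256 ................####+##########++
258 ..............+#############++++.
260 .............#####.+++++++....+++
262 ............#####.............+++
264 .........++####+..............+++
266 ........######+...............+++
268 .......#####+.................+++
27
[... 898 characters left out ...]
..######++#####++
254 ..................###+++++#####++
256 ..................#####+#######++
258 ..................###########+++.
260 ...................++++++++...+++
262 ..............................+++
264 ..............................+++
266 ..............................+++
268 ..............................+++
270 ...............................++
272 ...............................++
274 ...............................++
276 ................................+
278 ................................+
280 .................................
282 .................................
284 .................................
286 .................................
changed px right part 61 base rows 5
```

```bash
python3 -c "
from cell import env
print(env.sign_off())"
```

```text
the job is handed in; nothing more can be done
None
```

I handed the job in at about 28 s with all steps done, but no verdict came back: the crank stopped at the collar at about 7.5 N, was wound back three turns to within about 2.5° by the tool's position, the lever was swung to its end stop (about 82° in the top camera, 82.6° expected), and the foot and loose things showed no visible shift.

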